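Fill the wheel-nut tube through the swing funnel

TASK

Swing the lime funnel by its red post until its arm is fully home against its stop over the clear tube, then lift the scoop and tip all six wheel nuts through the funnel so that they end up in the tube. Set the empty scoop back upright on the black rubber mat and leave the funnel over the tube; do not shift any of the other things on the bench.

Things in the scene. Friction and masses are not known exactly. Their poses are not given: they have to be found in the camera images.
- stand: filling stand fixed to the bench: blue base plate 230 x 120 x 12 mm reaching from 55 mm in front (-x) of to 175 mm behind (+x) the origin, which lies on the bench under the centre of the clear tube; z up. A vertical pivot post (28 mm diameter, up to z = 142 mm with the arm's hub) stands 135 mm behind the tube along the stand's +x
- tube_mouth (a point): centre of the top of the clear tube (60 mm outer, 54 mm inner diameter), 107 mm above the bench
- tube_floor (a point): centre of the tube's inner floor, 16 mm above the bench
- pivot (a point): point on the vertical axis of the funnel arm, 120 mm above the bench (axes as the stand's)
- swing (a joint): angle of the funnel arm about its vertical pivot, rad. 0: against its stop, funnel exactly over the tube, arm pointing along the stand's -x from the pivot; growing values (to 1.4) swing the funnel to the stand's +y (counted clockwise from above). It stays where it is left; about 1 N at the red post moves it
- funnel_rim (a point): centre of the lime funnel's rim: 152 mm outer diameter, 178 mm above the bench; outlet inner diameter 46 mm, 111 mm above the bench, 4 mm above the tube. It is 135 mm from the pivot axis
- post (a point): middle of the red upright round post (18 mm diameter, from 170 to 225 mm above the bench) on the funnel arm, at 205 mm above the bench, 235 mm from the pivot axis, beyond the funnel on the far side from the pivot
- mat: fixed black rubber mat 260 (x) x 200 (y) x 4 mm; origin at the centre of its underside
- scoop: steel scoop, 0.2 to 0.33 kg, 152 mm long (x), 92 wide (y), holding the nuts at the start. Origin under its floor, 81 mm behind the pouring lip and 71 mm before the back of the rear wall; -x is the open pouring front, z up. Floor 3 mm thick, rising 8 mm over the front 60 mm; side walls 34 mm high, front opening about 70 mm wide
- scoop_grip (a point): centre of the scoop's red handle bar, at (12, 0, 100) mm in the scoop's frame, near above the centre of mass. The bar lies lengthwise: 122 long in x, 14 wide in y, 26 tall (z = 87 to 113 mm), held by a strip at the rear end (x = 70 mm) and a 14 mm wide arch at x = -40 mm, 92 mm across; between them its flanks are free
- scoop_lip (a point): middle of the scoop's front pouring lip, at (-81, 0, 10) mm in the scoop's frame. With the scoop nose-down the nuts begin to slide out at some 40 degrees and are all out by about 60
- nut0_mid (a point): middle of a brass-coloured wheel nut, 20 mm diameter, 20 tall, 35 g, one of six
- nut1_mid (a point): middle of a brass-coloured wheel nut, 20 mm diameter, 20 tall, 35 g, one of six
- nut2_mid (a point): middle of a brass-coloured wheel nut, 20 mm diameter, 20 tall, 35 g, one of six
- nut3_mid (a point): middle of a brass-coloured wheel nut, 20 mm diameter, 20 tall, 35 g, one of six
- nut4_mid (a point): middle of a brass-coloured wheel nut, 20 mm diameter, 20 tall, 35 g, one of six
- nut5_mid (a point): middle of a brass-coloured wheel nut, 20 mm diameter, 20 tall, 35 g, one of six
- can: bystander to leave alone: a metal can with blue label, 66 mm diameter, 110 tall
- cleaner: bystander to leave alone: a yellow-labelled bottle with red cap, 68 mm diameter, 150 tall
- mug: bystander to leave alone: a blue mug, 80 mm diameter, 90 tall
- wrench: bystander to leave alone: a steel wrench lying flat, 200 mm long
- hammer: bystander to leave alone: a hammer lying flat, 280 mm long
- jar: bystander to leave alone: a closed jar with black lid, 70 mm diameter, 80 tall
Things that resemble listed ones, but are neither listed nor needed, are in the scene too. Leave any pink or yellow look-alike of the scoop alone.

How it is judged:
On the way, in this order (a step that is already met when the one before it is completed fails the run):
1. the funnel arm is home over the tube (value of joint swing below 0.05 rad), for 0.2 s.
2. the scoop is tipped with its lip above the funnel, the arm still home (value of joint swing below 0.05 rad and angle between scoop's own z axis and vertical above 0.4 rad and horizontal distance between scoop_lip and funnel_rim below 0.09 m and height (world z) of scoop_lip above 0.14 m), for 0.1 s.
3. all six nuts are in the tube (value of joint swing below 0.05 rad and horizontal distance between each of nut0_mid, nut1_mid, nut2_mid, nut3_mid, nut4_mid, nut5_mid and tube_floor below 0.027 m and z of nut0_mid in the frame of tube_floor between 0 and 0.09 m and z of nut1_mid in the frame of tube_floor between 0 and 0.09 m and z of nut2_mid in the frame of tube_floor between 0 and 0.09 m and z of nut3_mid in the frame of tube_floor between 0 and 0.09 m and z of nut4_mid in the frame of tube_floor between 0 and 0.09 m and z of nut5_mid in the frame of tube_floor between 0 and 0.09 m), for 0.2 s.
At the end, for the whole second after the job is handed in: The funnel arm is within 0.05 rad of its stop, all six nuts lie inside the tube, and the scoop rests upright (within 0.1 rad), released and still, on the mat, its origin within 60 mm of the mat's centre along each of the mat's axes (all of step 3 and x of scoop in the frame of mat between -0.06 and 0.06 m and y of scoop in the frame of mat between -0.06 and 0.06 m and z of scoop in the frame of mat below 0.012 m and angle between scoop's own z axis and vertical below 0.1 rad and linear speed of scoop below 0.02 m/s); the robot touches nothing.
It fails at once if a bystander (can, cleaner, mug, wrench, hammer or jar) is shifted by over 30 mm (distance of any of can, cleaner, mug, wrench, hammer, jar from where it was at the start of the episode above 0.03 m).
It also fails if it takes over 72 s, if anything falls off the work surface, if the arm or the gripper's body presses on something with over 40 N, if the wrist force passes 120 N, or if a joint passes its speed limit or range.

ROBOT

A 7-joint arm with a two-finger parallel gripper is mounted at the origin on the work surface. World frame = base frame: x ahead of the robot, y to its left, z up, the work surface at z = 0. Lengths are in m, angles in rad, forces in N, time in s.
With the tool pointing down it reaches from about 0.4 to 0.85 m from the base axis. Payload 10.4 kg.
Tool frame: the origin (TCP) lies midway between the tips of the shut fingers; the grasp point (between the pads) lies 19 mm behind it; z points along the fingers, y is the line along which they close (so a half turn about z gives the same grasp; the last joint's range is limited). The gripper opens to 85 mm and grips with 20 to 120 N. Pads are 22 mm wide; open, the fingers measure 114 mm over their backs; the gripper's body (76 mm by 85 mm) begins 54 mm behind the grasp point. The pads swing forward as they close: fully open they stand 13 mm farther back than shut.
Start: joints at [-1.29, 0.332, -0.065, 1.46, 0.022, 1.35, -0.088], TCP at [0.187, 0.596, 0.231] pointing down, gripper open.
Joint ranges: [-2.6, 2.6], [-0.5, 2.12], [-1.47, 1.34], [0.16, 2.42], [-1.27, 4.41], [0.06, 2.06], [-2.6, 2.6]. Speed limits (rad/s): [2.22, 2.22, 2.79, 2.79, 3.14, 3.14, 3.14].

INTERFACE

Orientations are given as a unit quaternion [x, y, z, w].
In Python, from workcell import get_obs, camera, camera_params, hand_in gives the robot as it stands.
- The arm moves only by the tool carry_out, never from a script. Its argument "commands" is a list that holds one entry, the list of rows, each a list of 6 numbers: the shift along the tool's x, y, z in units of 40 mm (1.0 is 40 mm), then the turn, a rotation vector about the tool's x, y, z in units of 6 degrees (1.0 is 6 degrees). In form: [[[x, y, z, ax, ay, az], ...]]. A call has 1 to 20 rows; each row shifts and turns the commanded pose from where the row before left it, along the tool's axes as they then stand; what a row does not reach is not made up. A row lasts 1/12 s, in which the tool goes at most 41.7 mm and 7.16 degrees, less where a joint would pass 70% of its speed; a pose out of reach is approached as far as the arm can. A call is refused whole if a number of a shift passes 1 or a number of a turn 1, either way. A call with a gripper value outside its range is refused whole. "hand" is the closure, from -1 (fully open) to 1 (shut), set as the call begins (left out, the last holds). The fingers move at their own pace and stop on an object; "force" is the grip in N (left out, the last holds). Time passes only in rows, so rows that do not move let the fingers close. It gives the time, the measured TCP pose, the force, the opening and the grip force at its end, in the units of the state.
- get_obs(): the state, without advancing time (a new reading comes with each control period).
- camera(name): name is "side" or "top"; returns the picture (400x640x3 uint8, red, green, blue); there is no depth.
- camera_params(name): a dict with "mtx" (3x3 intrinsics, pixels), "R" (3x3) and "t" (3): a world point X has camera coordinates R X + t. Camera axes: x right, y down, z forward; pixel columns grow to the right and rows downward; lengths in m; the calibration is good to about 2 mm. A picture is of the moment at which its call begins. camera_params takes no time and is no camera call.
- hand_in(): hands the job in; it is judged then, once.
The state is a dict: "clock": time; "joint_pos": joint angles; "joint_velocities": joint speeds; "tau": joint torques, N m; "position": TCP position; "ee_rot": TCP orientation; "ft_force": force on the tool from outside, world axes, zero at the start; "torque": the same for the moment, N m; "grip_width": opening from 0.0 (shut) to 1.0 (fully open); "grasp_force": force on a finger pad.
Only numpy, scipy, OpenCV 4.12 (cv2) and the standard library are available. Lean on these libraries where they do the work, as an engineer would, in place of code of your own. Each camera call takes 0.05 s, during which the arm holds its last target. There are 200 camera calls.

## Working session

There is one attempt and no reset: what is moved stays moved. The work goes in short steps, Python scripts to look and compute and a tool call to move; the robot and the scene stay as the last step left them, time stands still between calls to the robot, and variables do not carry over. Pictures are saved under pics/ and viewed, at most 10 in all, crops included, and the job is handed in when it is done.

Besides the shell and the picture viewer there is one more tool, called after ">>>" by a JSON object that holds its "op" and its "data", one argument or row to a line. carry_out: Moves the arm, as the interface text tells. Its arguments: {"type":"object","properties":{"commands":{"type":"array"},"hand":{"type":"number"},"force":{"type":"number"}},"required":["commands"]}

```bash
mkdir -p pics; python3 - <<'E'
from workcell import *
import cv2
for n in("top","side"):
    cv2.imwrite(f"pics/{n}0.png",cv2.cvtColor(camera(n),cv2.COLOR_RGB2BGR)); p=camera_params(n); print(n,p)
print(get_obs())
E
```

```text
top {'mtx': array([[462.542545  ,   0.        , 318.81860262],
       [  0.        , 462.542545  , 194.26386343],
       [  0.        ,   0.        ,   1.        ]]), 'R': array([[-0.00496485, -0.99998675,  0.00136326],
       [-0.98564248,  0.00466353, -0.16878138],
       [ 0.16877279, -0.00218167, -0.98565257]]), 't': array([-0.00988318,  0.53253712,  1.73521859])}
side {'mtx': array([[410.63728456,   0.        , 323.94360254],
       [  0.        , 410.63728456, 204.06590989],
       [  0.        ,   0.        ,   1.        ]]), 'R': array([[ 0.98379735, -0.17863096, -0.01528901],
       [-0.12914253, -0.64691879, -0.75154393],
       [ 0.12435827,  0.74134139, -0.65950585]]), 't': array([-0.49735863,  0.16325245,  1.43305579])}
{'clock': 0.1, 'joint_pos': array([-1.28962075,  0.33281693, -0.06468311,  1.4608373 ,  0.02161622,
        1.3498875 , -0.08849271]), 'joint_velocities': array([ 1.04376278e-04, -1.40899767e-03,  1.28967492e-03, -1.42448843e-03,
        3.41219391e-04, -2.15361954e-03,  7.04103781e-06]), 'tau': array([ 1.71413936e-03, -6.26737118e+01,  4.93021484e-02, -3.92432606e+01,
        1.62405887e-02,  6.91168636e-03,  1.15316089e-05]), 'position': array([0.18687359, 0.59607064, 0.23059986]), 'ee_rot': array([ 1.51297668e-01,  9.88488049e-01, -6.24064964e-04, -5.68221406e-05]), 'ft_force': array([-0.20906945, -0.14292224, -0.81322128]), 'torque': array([ 0.03664444, -0.02056993, -0.00691076]), 'grasp_force': 0.0, 'grip_width': 1.001427937702833}
```

View pics/top0.png

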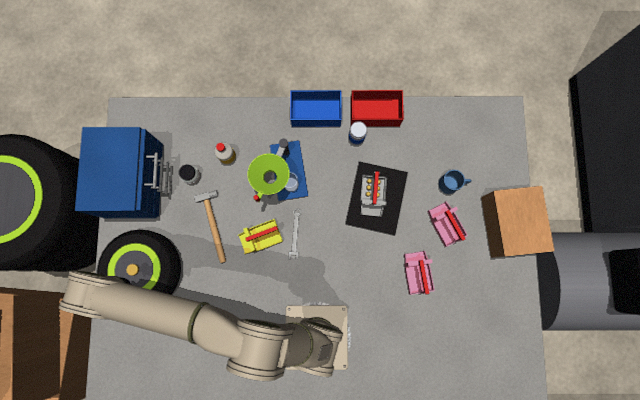

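View pics/side0.png

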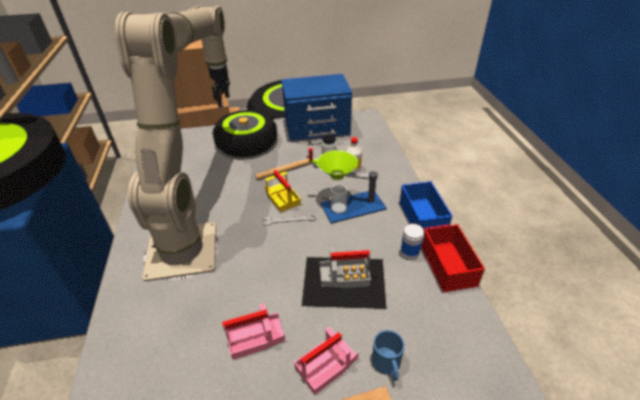

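The candidates in the top view are the steel scoop on the mat at (373,190), two pink look-alikes at (447,225) and (418,272), and a yellow one at (262,236). The grey one with nuts on the black mat fits. The funnel rim is at about (269,174), the red post about (256,198), the pivot about (283,145) and the tube about (291,184). An enlarged crop should confirm this.

```bash
python3 - <<'E'
import cv2
a=cv2.imread("pics/top0.png")[130:250,230:430]; cv2.imwrite("pics/c1.png",cv2.resize(a,None,fx=4,fy=4,interpolation=cv2.INTER_CUBIC))
a=cv2.imread("pics/side0.png")[140:310,250:450]; cv2.imwrite("pics/c2.png",cv2.resize(a,None,fx=3.5,fy=3.5,interpolation=cv2.INTER_CUBIC))
E
```

```text
(no output)
```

View pics/c1.png

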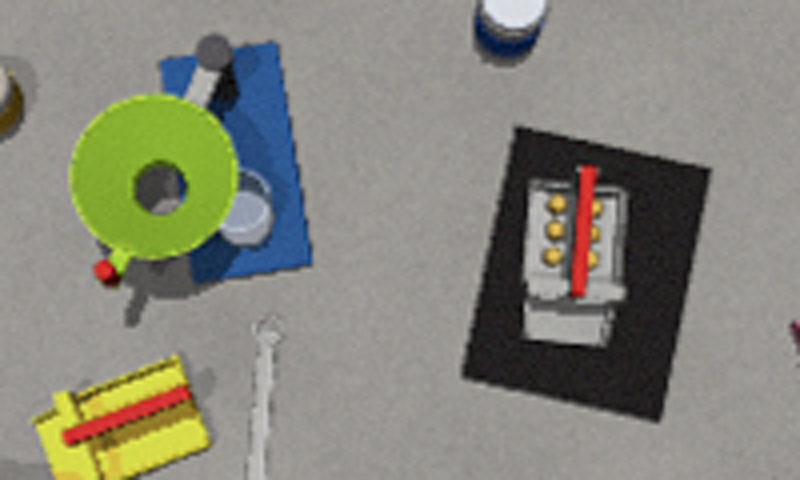

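View pics/c2.png

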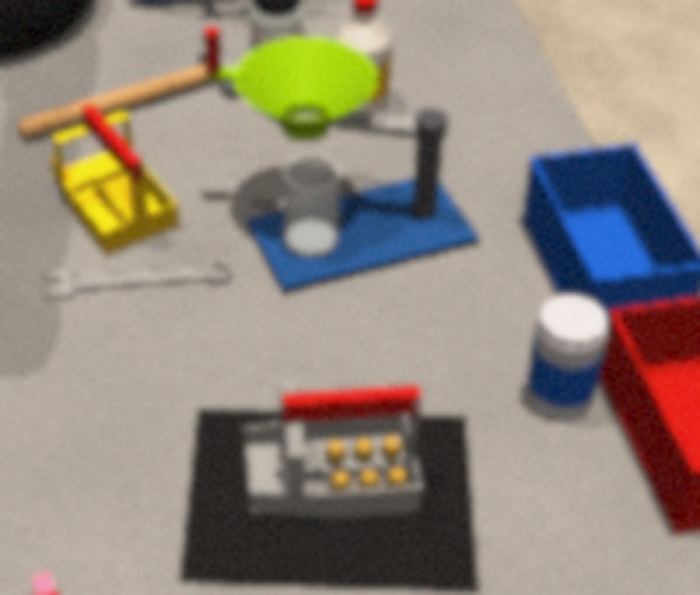

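```bash
cat > h.py <<'E'
import numpy as np
from workcell import *
P={n:camera_params(n) for n in("top","side")}
def w(n,u,v,z):
    p=P[n]; d=p["R"].T@np.linalg.solve(p["mtx"],[u,v,1]); c=-p["R"].T@p["t"]
    return c+d*(z-c[2])/d[2]
def px(n,X):
    p=P[n]; q=p["mtx"]@(p["R"]@X+p["t"]); return q[:2]/q[2]
T=lambda u,v,z:w("top",u/4+230,v/4+130,z)
S=lambda u,v,z:w("side",u/3.5+250,v/3.5+140,z)
E
python3 - <<'E'
from h import *
np.set_printoptions(precision=4,suppress=True)
for n,X in dict(pivot=T(214,50,.142),pivS=S(432,120,.142),rim=T(154,177,.178),rimS=S(308,78,.178),post=T(103,269,.225),postS=S(211,31,.225),b1=T(163,60,.012),b2=T(278,42,.012),b3=T(312,264,.012),b3S=S(477,240,.012),b4S=S(287,291,.012),
 m1=T(515,127,.004),m2=T(711,170,.004),m3=T(661,421,.004),m4=T(463,378,.004),br=T(588,168,.117),bf=T(578,296,.117),brS=S(418,390,.117),bfS=S(285,398,.117),lip=T(566,344,.014),backs=T(577,183,.038),
 can=T(512,5,.11),clean=w("top",221,147,.15),jar=w("top",187,171,.08),hamhead=w("top",206,194,.02),hamend=w("top",222,262,.02),wrA=T(268,325,0),wrB=w("top",293,258,0)).items(): print(n,X)
E
```

```text
pivot [0.7113 0.1177 0.142 ]
pivS [0.7139 0.1145 0.142 ]
rim [0.5834 0.1678 0.178 ]
rimS [0.5909 0.1654 0.178 ]
post [0.4923 0.2056 0.225 ]
postS [0.4953 0.2032 0.225 ]
b1 [0.7387 0.1785 0.012 ]
b2 [0.7568 0.0637 0.012 ]
b3 [0.5315 0.0299 0.012 ]
b3S [0.7581 0.0605 0.012 ]
b4S [0.5399 0.0223 0.012 ]
m1 [ 0.6704 -0.1725  0.004 ]
m2 [ 0.6256 -0.3663  0.004 ]
m3 [ 0.3767 -0.3084  0.004 ]
m4 [ 0.4195 -0.1169  0.004 ]
br [ 0.6033 -0.2294  0.117 ]
bf [ 0.4829 -0.217   0.117 ]
brS [ 0.6077 -0.2297  0.117 ]
bfS [ 0.4913 -0.2165  0.117 ]
lip [ 0.4511 -0.2169  0.014 ]
backs [ 0.6058 -0.2286  0.038 ]
can [ 0.7634 -0.1623  0.11  ]
clean [0.6929 0.3472 0.15  ]
jar [0.6187 0.4887 0.08  ]
hamhead [0.5399 0.4279 0.02  ]
hamend [0.2769 0.3575 0.02  ]
wrA [0.473  0.0734 0.    ]
wrB [0.2913 0.0883 0.    ]
```

The steel scoop on the mat, with six nuts, is the right one. The measured points agree with the given sizes:
- Arm radius to the post is 0.235 m.
- Plate length is 0.228 m.
- Stand yaw is about 9°.
- Tube centre is about (0.577, 0.095).
- Post is at (0.494, 0.204) and its home is about (0.479, 0.079).
- Scoop grip is about (0.545, -0.223, 0.104) with yaw about -5.5°.

First I'll close the hand and turn it, with a small test tilt to find the sign of j5.

>>> {"op": "carry_out", "data": {
  "commands": [
    [[0, 0, 0, 0, 0, -1], [0, 0, 0, 0, 0, -1], [0, 0, 0, 0, -1, 0], [0, 0, 0, 0, -1, 0], [0, 0, 0, 0, 0, 0]]
  ],
  "hand": 1
}}

```text
clock: 0.52
position: [0.182, 0.5973, 0.2304]
ee_rot: [0.043, 0.993, -0.005, 0.106]
ft_force: [-1.8, 0.7, 0.6]
grip_width: 0.3
grasp_force: 0.0
```

```bash
cat >> h.py <<'E'
from scipy.spatial.transform import Rotation as Ro
np.set_printoptions(precision=4,suppress=True)
def st(target=None):
    o=get_obs(); R=Ro.from_quat(o["ee_rot"]).as_matrix()
    print("t",o["clock"],"q",o["joint_pos"],"\np",o["position"],"F",o["ft_force"],"M",o["torque"],"w",o["grip_width"],o["grasp_force"],"\nR",R.tolist() and R.round(3).tolist())
    if target is not None: print("units",R.T@(np.array(target)-o["position"])/.04)
E
python3 -c "
from h import *
st()"
```

```text
t 0.5167 q [-1.3952  0.3133 -0.0878  1.5031  0.2467  1.3331 -0.054 ] 
p [0.182  0.5973 0.2304] F [-1.8138  0.7005  0.5903] M [0.0181 0.3226 0.0002] w 0.3004860941565992 0.0 
R [[-0.974, 0.087, 0.21], [0.085, 0.996, -0.019], [-0.211, -0.001, -0.977]]
```

>>> {"op": "carry_out", "data": {
  "commands": [
    [[0, 0, 0, 0, 1, 0], [0, 0, 0, 0, 1, 0], [-0.53, -0.46, 0, 0, 0, 0], [-0.53, -0.46, 0, 0, 0, 0], [-0.53, -0.46, 0, 0, 0, 0], [-0.53, -0.46, 0, 0, 0, 0], [-0.53, -0.46, 0, 0, 0, 0], [-0.53, -0.46, 0, 0, 0, 0], [-0.53, -0.46, 0, 0, 0, 0], [-0.53, -0.46, 0, 0, 0, 0], [-0.53, -0.46, 0, 0, 0, 0], [-0.53, -0.46, 0, 0, 0, 0], [-0.53, -0.46, 0, 0, 0, 0], [-0.53, -0.46, 0, 0, 0, 0], [-0.53, -0.46, 0, 0, 0, 0], [-0.53, -0.46, 0.4, 0, 0, 0], [-0.53, -0.46, 0.4, 0, 0, 0], [0, 0, 0, 0, 0, 0]]
  ]
}}

```text
clock: 2.02
position: [0.4802, 0.2853, 0.1962]
ee_rot: [0.051, 0.999, -0.002, -0.001]
ft_force: [-0.2, -1.4, -0.5]
grip_width: 0.0
grasp_force: 0.0
```

```bash
python3 -c "
from h import *
st((.49,.228,.195))"
```

```text
t 2.0167 q [-0.7748  0.2086  0.1786  1.6952 -0.037   1.2454  0.8809] 
p [0.4802 0.2853 0.1962] F [-0.2067 -1.3701 -0.519 ] M [-0.0556 -0.0199 -0.0036] w 2.4470809372200034e-05 0.0 
R [[-0.995, 0.102, -0.003], [0.102, 0.995, -0.004], [0.002, -0.004, -1.0]]
units [-0.3902 -1.4007  0.0353]
```

>>> {"op": "carry_out", "data": {
  "commands": [
    [[-0.1, -0.34, 0, 0, 0, 0], [-0.1, -0.34, 0, 0, 0, 0], [-0.1, -0.34, 0, 0, 0, 0], [-0.1, -0.34, 0, 0, 0, 0], [0.03, -0.24, 0, 0, 0, 0], [0.03, -0.24, 0, 0, 0, 0], [0.03, -0.24, 0, 0, 0, 0], [0.03, -0.24, 0, 0, 0, 0], [0.03, -0.24, 0, 0, 0, 0], [0.03, -0.24, 0, 0, 0, 0], [0.03, -0.24, 0, 0, 0, 0], [-0.03, -0.18, 0, 0, 0, 0], [-0.03, -0.18, 0, 0, 0, 0], [-0.03, -0.18, 0, 0, 0, 0], [-0.03, -0.18, 0, 0, 0, 0], [-0.03, -0.18, 0, 0, 0, 0], [-0.03, -0.18, 0, 0, 0, 0], [-0.03, -0.18, 0, 0, 0, 0]]
  ]
}}

```text
clock: 3.52
position: [0.4773, 0.1182, 0.1992]
ee_rot: [0.047, 0.999, -0.0, -0.0]
ft_force: [-0.8, 0.9, -0.2]
grip_width: 0.002
grasp_force: 0.4
```

```bash
python3 -c "
from h import *
import cv2
st((.48,.103,.195))
cv2.imwrite('pics/top1.png',cv2.resize(cv2.cvtColor(camera('top'),cv2.COLOR_RGB2BGR)[130:250,210:360],None,fx=5,fy=5,interpolation=cv2.INTER_CUBIC))"
```

```text
t 3.5167 q [-0.6119  0.0517  0.2869  1.8629 -0.0155  1.2292  1.1562] 
p [0.4773 0.1182 0.1992] F [-0.7628  0.8689 -0.2463] M [0.2299 0.1308 0.0241] w 0.002443611466796089 0.4457426257431507 
R [[-0.996, 0.094, -0.0], [0.094, 0.996, -0.0], [0.0, -0.0, -1.0]]
units [-0.1029 -0.3722  0.1059]
```

View pics/top1.png

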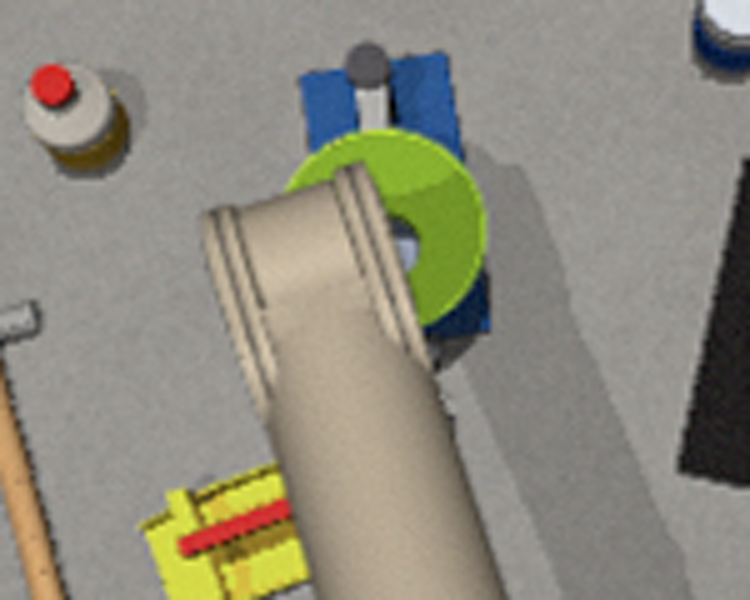

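The funnel has followed and its centre is now at about crop (386,228), close to over the tube. I'll creep the last 15 to 20 mm in small steps.

>>> {"op": "carry_out", "data": {
  "commands": [
    [[-0.02, -0.08, 0, 0, 0, 0], [-0.02, -0.08, 0, 0, 0, 0], [-0.02, -0.08, 0, 0, 0, 0], [-0.02, -0.08, 0, 0, 0, 0], [0, 0, 0, 0, 0, 0]]
  ]
}}

```text
clock: 3.98
position: [0.4793, 0.1055, 0.1993]
ee_rot: [0.047, 0.999, 0.0, -0.0]
ft_force: [0.1, -0.2, 0.1]
grip_width: 0.001
grasp_force: 0.0
```

>>> {"op": "carry_out", "data": {
  "commands": [
    [[0, -0.05, 0, 0, 0, 0], [0, -0.05, 0, 0, 0, 0], [0, 0, 0, 0, 0, 0]]
  ]
}}

```text
clock: 4.23
position: [0.4792, 0.105, 0.1994]
ee_rot: [0.046, 0.999, 0.002, 0.001]
ft_force: [3.2, 12.2, -4.5]
grip_width: -0.006
grasp_force: 6.1
```

The arm is against its stop: 12 N with no further travel. I'll back off and go above the scoop with the hand open.

>>> {"op": "carry_out", "data": {
  "commands": [
    [[0, 0.5, 0, 0, 0, 0], [0, 0.5, 0, 0, 0, 0], [0, 0.5, -0.2, 0, 0, 0], [0, 0, -0.8, 0, 0, 0], [0, 0, -0.8, 0, 0, 0], [0, 0, -0.8, 0, 0, 0], [0, 0, -0.7, 0, 0, 0]]
  ]
}}

```text
clock: 4.82
position: [0.4846, 0.1615, 0.3334]
ee_rot: [0.047, 0.999, 0.0, 0.001]
ft_force: [0.6, 0.3, -0.3]
grip_width: -0.002
grasp_force: 0.0
```

>>> {"op": "carry_out", "data": {
  "commands": [
    [[-0.18, -0.68, 0, 0, 0, 0], [-0.18, -0.68, 0, 0, 0, 0], [-0.18, -0.68, 0, 0, 0, 0], [-0.18, -0.68, 0, 0, 0, 0], [-0.18, -0.68, 0, 0, 0, 0], [-0.18, -0.68, 0, 0, 0, 0], [-0.18, -0.68, 0, 0, 0, 0], [-0.18, -0.68, 0, 0, 0, 0], [-0.18, -0.68, 0, 0, 0, 0], [-0.18, -0.68, 0, 0, 0, 0], [-0.18, -0.68, 0.4, 0, 0, 0], [-0.18, -0.68, 0.5, 0, 0, 0], [-0.18, -0.68, 0.5, 0, 0, 0], [-0.18, -0.68, 0.5, 0, 0, 0], [0, 0, 0, 0, 0, 0], [0, 0, 0, 0, 0, 0]]
  ],
  "hand": -1
}}

```text
clock: 6.15
position: [0.548, -0.2286, 0.2539]
ee_rot: [0.049, 0.999, -0.0, -0.001]
ft_force: [0.4, -0.1, 0.1]
grip_width: 1.003
grasp_force: 0.0
```

```bash
python3 -c "
from h import *
st((.545,-.223,.085))"
```

```text
t 6.15 q [-0.1795  0.2781  0.6121  1.5415 -0.1598  1.3755  1.9193] 
p [ 0.548  -0.2286  0.2539] F [ 0.3925 -0.1018  0.1169] M [ 0.0422 -0.0346 -0.0295] w 1.0029732977999413 0.0 
R [[-0.995, 0.097, -0.003], [0.097, 0.995, -0.001], [0.003, -0.001, -1.0]]
units [0.0759 0.1359 4.2228]
```

>>> {"op": "carry_out", "data": {
  "commands": [
    [[0.02, 0.03, 0.6, 0, 0, 0], [0.02, 0.03, 0.6, 0, 0, 0], [0.02, 0.04, 0.6, 0, 0, 0], [0.02, 0.04, 0.6, 0, 0, 0], [0, 0, 0.6, 0, 0, 0], [0, 0, 0.5, 0, 0, 0], [0, 0, 0.4, 0, 0, 0], [0, 0, 0.3, 0, 0, 0], [0, 0, 0, 0, 0, 0], [0, 0, 0, 0, 0, 0]]
  ]
}}

```text
clock: 6.98
position: [0.5468, -0.2205, 0.0878]
ee_rot: [0.047, 0.999, 0.0, 0.0]
ft_force: [1.1, -0.4, 0.2]
grip_width: 0.999
grasp_force: 0.0
```

>>> {"op": "carry_out", "data": {
  "commands": [
    [[0, 0, 0, 0, 0, 0], [0, 0, 0, 0, 0, 0], [0, 0, 0, 0, 0, 0], [0, 0, 0, 0, 0, 0], [0, 0, 0, 0, 0, 0], [0, 0, 0, 0, 0, 0], [0, 0, 0, 0, 0, 0], [0, 0, 0, 0, 0, 0], [0, 0, 0, 0, 0, 0], [0, 0, 0, 0, 0, 0]]
  ],
  "hand": 1,
  "force": 100
}}

```text
clock: 7.82
position: [0.5466, -0.2214, 0.0876]
ee_rot: [0.047, 0.999, -0.0, 0.0]
ft_force: [0.9, -2.1, 3.6]
grip_width: 0.147
grasp_force: 97.9
```

>>> {"op": "carry_out", "data": {
  "commands": [
    [[0, 0, -0.2, 0, 0, 0], [0, 0, -0.3, 0, 0, 0], [0, 0, -0.4, 0, 0, 0], [0, 0, -0.4, 0, 0, 0], [0, 0, 0, 0, 0, 0], [0, 0, 0, 0, 0, 0]]
  ]
}}

```text
clock: 8.32
position: [0.5467, -0.2209, 0.1399]
ee_rot: [0.047, 0.999, 0.0, 0.001]
ft_force: [-1.1, 0.5, -5.5]
grip_width: 0.145
grasp_force: 97.7
```

```bash
python3 -c "
from h import *
import cv2
st()
a=cv2.cvtColor(camera('top'),cv2.COLOR_RGB2BGR)[130:250,260:400];b=cv2.cvtColor(camera('side'),cv2.COLOR_RGB2BGR)[170:310,270:410]
cv2.imwrite('pics/g1.png',np.hstack([cv2.resize(a,(400,343)),cv2.resize(b,(343,343))]))"
```

```text
t 8.3167 q [-0.1685  0.3543  0.5838  1.7011 -0.212   1.1484  1.9506] 
p [ 0.5467 -0.2209  0.1399] F [-1.0861  0.511  -5.5251] M [-0.0108  0.0512 -0.0022] w 0.14529198096764118 97.70439863204956 
R [[-0.996, 0.094, 0.001], [0.094, 0.996, 0.0], [-0.001, 0.0, -1.0]]
```

View pics/g1.png

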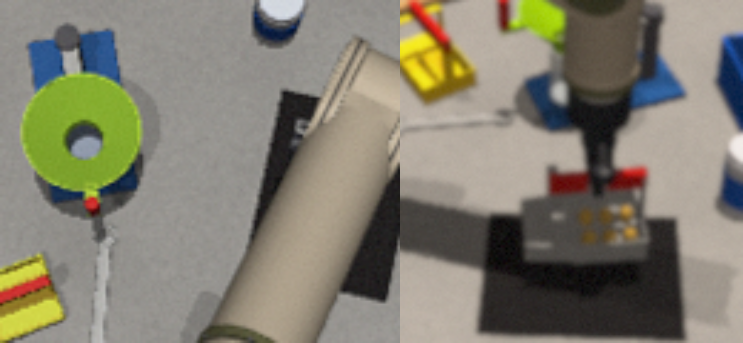

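The scoop is held level with its nuts, and the funnel sits over the tube with its centre at crop (82,132). I'll raise the scoop and turn it so the lip faces +y.

>>> {"op": "carry_out", "data": {
  "commands": [
    [[0, 0, -0.3, 0, 0, 0], [0, 0, -0.6, 0, 0, 0], [0, 0, -0.7, 0, 0, 0], [0, 0, -0.7, 0, 0, 0], [0, 0, -0.7, 0, 0, 0.3], [0, 0, -0.6, 0, 0, 0.6], [0, 0, -0.4, 0, 0, 0.9], [0, 0, -0.2, 0, 0, 1], [0, 0, 0, 0, 0, 1], [0, 0, 0, 0, 0, 1], [0, 0, 0, 0, 0, 1], [0, 0, 0, 0, 0, 1], [0, 0, 0, 0, 0, 1], [0, 0, 0, 0, 0, 1], [0, 0, 0, 0, 0, 1], [0, 0, 0, 0, 0, 1], [0, 0, 0, 0, 0, 0.9], [0, 0, 0, 0, 0, 0.6], [0, 0, 0, 0, 0, 0.3], [0, 0, 0, 0, 0, 0]]
  ]
}}

```text
clock: 10.08
position: [0.546, -0.221, 0.3073]
ee_rot: [0.65, 0.76, -0.0, -0.0]
ft_force: [-0.9, -0.2, -5.1]
grip_width: 0.143
grasp_force: 98.0
```

```bash
python3 -c "
from h import *
s=400/140
print('rim',w('top',260+82/s,130+132/s,.178),'post',w('top',260+92/s,130+203/s,.225),'piv',w('top',260+67/s,130+38/s,.142))
st((.596,-.023,.31))"
```

```text
rim [0.5759 0.0954 0.178 ] post [0.4784 0.0798 0.225 ] piv [0.7082 0.1179 0.142 ]
t 10.0833 q [-0.3373  0.2708  0.8035  1.4733 -0.1944  1.4806  0.6209] 
p [ 0.546  -0.221   0.3073] F [-0.8545 -0.1825 -5.1437] M [ 0.0028  0.0137 -0.0402] w 0.14266647851020622 97.96542763710022 
R [[-0.155, 0.988, -0.001], [0.988, 0.155, 0.0], [0.0, -0.001, -1.0]]
units [ 4.6966  1.9994 -0.068 ]
```

>>> {"op": "carry_out", "data": {
  "commands": [
    [[0.2, 0.08, 0, 0, 0, 0], [0.4, 0.17, 0, 0, 0, 0], [0.55, 0.23, 0, 0, 0, 0], [0.6, 0.26, 0, 0, 0, 0], [0.6, 0.26, 0, 0, 0, 0], [0.6, 0.26, 0, 0, 0, 0], [0.6, 0.26, 0, 0, 0, 0], [0.55, 0.23, 0, 0, 0, 0], [0.4, 0.17, 0, 0, 0, 0], [0.2, 0.08, 0, 0, 0, 0], [0, 0, 0, 0, 0, 0], [0, 0, 0, 0, 0, 0]]
  ]
}}

```text
clock: 11.08
position: [0.5957, -0.0235, 0.3073]
ee_rot: [0.649, 0.761, -0.0, 0.0]
ft_force: [-0.1, -0.3, -4.5]
grip_width: 0.148
grasp_force: 98.0
```

>>> {"op": "carry_out", "data": {
  "commands": [
    [[0.2, 0, -0.2, 0, -1, 0], [0.2, 0, -0.2, 0, -1, 0], [0.2, 0, -0.2, 0, -1, 0], [0.2, 0, -0.2, 0, -1, 0], [0, 0, 0, 0, 0, 0], [0, 0, 0, 0, 0, 0]]
  ]
}}

```text
clock: 11.58
position: [0.59, 0.0144, 0.3332]
ee_rot: [0.634, 0.745, -0.135, 0.158]
ft_force: [1.8, -0.4, -4.0]
grip_width: 0.148
grasp_force: 99.0
```

```bash
cat >> h.py <<'E'
def lip():
    o=get_obs(); R=Ro.from_quat(o["ee_rot"]).as_matrix()
    l=o["position"]+R@[.094,0,.074]; d=np.array([-.155,.988])
    e=l[:2]-[.576,.0955]; print("lip",l,"along",e@d,"across",e@[.988,.155],"tilt",np.degrees(np.arccos(-R[2,2])))
E
python3 -c "
from h import *
st();lip()"
```

```text
t 11.5833 q [-0.8998  0.2501  0.6891  1.4795  0.2597  1.4989 -0.0863] 
p [0.59   0.0144 0.3332] F [ 1.7819 -0.3532 -4.0087] M [0.8398 0.0145 0.0507] w 0.14835125325652213 99.01600956916809 
R [[-0.146, 0.987, 0.064], [0.902, 0.159, -0.401], [-0.406, -0.001, -0.914]]
lip [0.5809 0.0695 0.2274] along -0.026410683802144837 across 0.0008375617384811334 tilt 23.952176039400563
```

>>> {"op": "carry_out", "data": {
  "commands": [
    [[0.3, 0, 0.05, 0, -0.8, 0], [0.3, 0, 0.05, 0, -0.7, 0], [0.15, 0, -0.05, 0, -0.5, 0], [0.1, 0, -0.12, 0, -0.5, 0], [0, 0, 0, 0, 0, 0], [0, 0, 0, 0, 0, 0]]
  ]
}}

```text
clock: 12.08
position: [0.5854, 0.0431, 0.3195]
ee_rot: [0.613, 0.717, -0.217, 0.253]
ft_force: [-0.1, -0.3, -2.6]
grip_width: 0.144
grasp_force: 99.8
```

```bash
python3 -c "
from h import *
st();lip()"
```

```text
t 12.0833 q [-1.0386  0.3298  0.6743  1.5217  0.4566  1.528  -0.2787] 
p [0.5854 0.0431 0.3195] F [-0.0808 -0.2971 -2.5726] M [1.0394 0.1828 0.0338] w 0.14442155121687772 99.75232601165771 
R [[-0.121, 0.988, 0.097], [0.769, 0.155, -0.62], [-0.628, -0.0, -0.778]]
lip [0.5813 0.0695 0.2029] along -0.026515743305397948 across 0.001179190083199315 tilt 38.893605372729375
```

>>> {"op": "carry_out", "data": {
  "commands": [
    [[0.05, 0, -0.06, 0, -0.25, 0], [0.05, 0, -0.06, 0, -0.25, 0], [0.05, 0, -0.06, 0, -0.25, 0], [0.05, 0, -0.06, 0, -0.25, 0], [0.05, 0, -0.06, 0, -0.25, 0], [0.05, 0, -0.06, 0, -0.25, 0], [0.05, 0, -0.06, 0, -0.25, 0], [0.05, 0, -0.06, 0, -0.25, 0], [0, 0, 0, 0, 0, 0], [0, 0, 0, 0, 0, 0], [0, 0, 0, 0, 0, 0], [0, 0, 0, 0, 0, 0]]
  ]
}}

```text
clock: 13.08
position: [0.5815, 0.0683, 0.3223]
ee_rot: [0.587, 0.686, -0.279, 0.327]
ft_force: [0.1, -1.0, -2.6]
grip_width: 0.144
grasp_force: 99.9
```

>>> {"op": "carry_out", "data": {
  "commands": [
    [[0.05, 0, -0.06, 0, -0.25, 0], [0.05, 0, -0.06, 0, -0.25, 0], [0.05, 0, -0.06, 0, -0.25, 0], [0.05, 0, -0.06, 0, -0.25, 0], [0.05, 0, -0.06, 0, -0.25, 0], [0.05, 0, -0.06, 0, -0.25, 0], [0.05, 0, -0.06, 0, -0.25, 0], [0.05, 0, -0.06, 0, -0.25, 0], [0.05, 0, -0.06, 0, -0.25, 0], [0.05, 0, -0.06, 0, -0.25, 0], [0, 0, 0, 0, 0, 0], [0, 0, 0, 0, 0, 0], [0, 0, 0, 0, 0, 0], [0, 0, 0, 0, 0, 0]]
  ]
}}

```text
clock: 14.25
position: [0.5767, 0.099, 0.3184]
ee_rot: [0.545, 0.637, -0.353, 0.414]
ft_force: [-0.1, 0.3, -2.1]
grip_width: 0.144
grasp_force: 100.0
```

```bash
python3 -c "
from h import *
import cv2
st();lip()
a=cv2.cvtColor(camera('top'),cv2.COLOR_RGB2BGR)[120:240,220:360];b=cv2.cvtColor(camera('side'),cv2.COLOR_RGB2BGR)[90:230,270:410]
cv2.imwrite('pics/p1.png',np.hstack([cv2.resize(a,(430,368)),cv2.resize(b,(368,368))]))"
```

```text
t 14.25 q [-1.2029  0.582   0.6743  1.5052  0.6858  1.6771 -0.478 ] 
p [0.5767 0.099  0.3184] F [-0.1141  0.3248 -2.1428] M [ 1.5152  0.2684 -0.0197] w 0.14427492014833646 99.96968507766724 
R [[-0.063, 0.988, 0.142], [0.403, 0.156, -0.902], [-0.913, 0.001, -0.407]]
lip [0.5814 0.0701 0.2024] along -0.025944315852245443 across 0.0013716241794641654 tilt 65.95967502438093
```

View pics/p1.png

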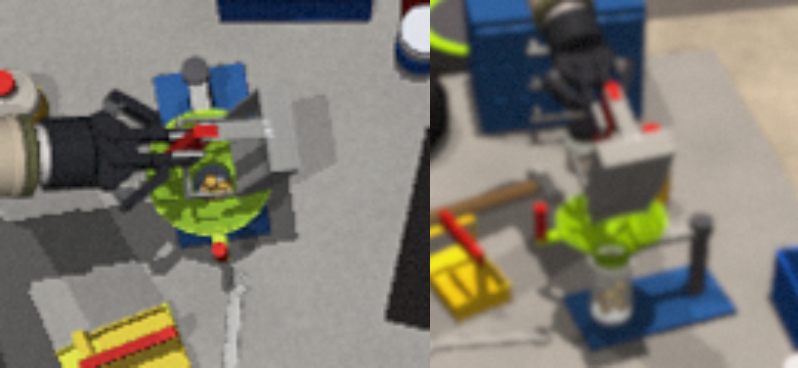

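Nuts can be seen in the tube and throat, in the left half at (213,183) and the right half at (610,300). I'll lift, level the scoop and draw it back to check for leftovers.

>>> {"op": "carry_out", "data": {
  "commands": [
    [[-0.46, 0, -0.2, 0, 0, 0], [-0.46, 0, -0.2, 0, 0, 0], [-0.46, 0, -0.2, 0, 0, 0], [-0.2, 0, 0.25, 0, 1, 0], [-0.2, 0, 0.25, 0, 1, 0], [-0.2, 0, 0.25, 0, 1, 0], [-0.2, 0, 0.25, 0, 1, 0], [-0.2, 0, 0.25, 0, 1, 0], [-0.2, 0, 0.25, 0, 1, 0], [-0.2, 0, 0.25, 0, 1, 0], [-0.2, 0, 0.25, 0, 1, 0], [-0.2, 0, 0.25, 0, 1, 0], [-0.2, 0, 0.25, 0, 1, 0], [-0.2, 0, 0.25, 0, 1, 0], [0, 0, 0, 0, 0, 0]]
  ]
}}

```text
clock: 15.6
position: [0.5955, -0.0367, 0.3425]
ee_rot: [0.654, 0.756, 0.001, -0.002]
ft_force: [0.1, -2.5, -2.2]
grip_width: 0.145
grasp_force: 99.7
```

>>> {"op": "carry_out", "data": {
  "commands": [
    [[-0.3, -0.13, 0, 0, 0, 0], [-0.6, -0.26, 0, 0, 0, 0], [-0.6, -0.26, 0, 0, 0, 0], [-0.6, -0.26, 0, 0, 0, 0], [-0.6, -0.26, 0, 0, 0, 0], [-0.6, -0.26, 0, 0, 0, 0], [-0.6, -0.26, 0, 0, 0, 0], [-0.6, -0.26, 0, 0, 0, 0], [-0.3, -0.13, 0, 0, 0, 0], [0, 0, 0, 0, 0, 0], [0, 0, 0, 0, 0, 0]]
  ]
}}

```text
clock: 16.52
position: [0.5441, -0.2311, 0.343]
ee_rot: [0.65, 0.76, -0.0, 0.0]
ft_force: [-0.1, 1.5, -3.1]
grip_width: 0.145
grasp_force: 99.6
```

```bash
python3 -c "
from h import *
import cv2
st((.5466,-.2214,.25))
a=cv2.cvtColor(camera('top'),cv2.COLOR_RGB2BGR)[120:240,240:380];b=cv2.cvtColor(camera('side'),cv2.COLOR_RGB2BGR)[140:280,290:430]
cv2.imwrite('pics/r1.png',np.hstack([cv2.resize(a,(430,368)),cv2.resize(b,(368,368))]))"
```

```text
t 16.5167 q [-0.3307  0.2739  0.8321  1.4017 -0.2006  1.5532  0.6425] 
p [ 0.5441 -0.2311  0.343 ] F [-0.073   1.4684 -3.1346] M [ 0.0405 -0.086  -0.0209] w 0.1451999984949508 99.59383964538574 
R [[-0.156, 0.988, -0.0], [0.988, 0.156, -0.001], [-0.001, -0.0, -1.0]]
units [0.2304 0.1009 2.326 ]
```

View pics/r1.png

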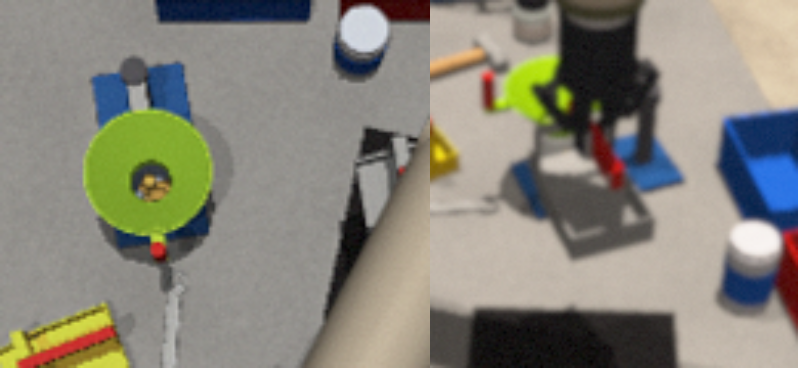

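The scoop is empty: the load fell by 2.0 N, which is six nuts. Now I'll turn it back and lower it onto the mat.

>>> {"op": "carry_out", "data": {
  "commands": [
    [[0.1, 0.05, 0, 0, 0, -0.4], [0.1, 0.05, 0.1, 0, 0, -0.7], [0, 0, 0.2, 0, 0, -1], [0, 0, 0.3, 0, 0, -1], [0, 0, 0.4, 0, 0, -1], [0, 0, 0.5, 0, 0, -1], [0, 0, 0.5, 0, 0, -1], [0, 0, 0.5, 0, 0, -1], [0, 0, 0.5, 0, 0, -1], [0, 0, 0.4, 0, 0, -1], [0, 0, 0.3, 0, 0, -1], [0, 0, 0.2, 0, 0, -1], [0, 0, 0.1, 0, 0, -0.8], [0, 0, 0, 0, 0, -0.6], [0, 0, 0, 0, 0, 0], [0, 0, 0, 0, 0, 0]]
  ]
}}

```text
clock: 17.95
position: [0.5476, -0.2209, 0.1829]
ee_rot: [0.052, 0.999, 0.0, 0.0]
ft_force: [-0.7, -0.1, -2.8]
grip_width: 0.145
grasp_force: 99.7
```

```bash
python3 -c "
from h import *
st((.5466,-.2214,.0886))"
```

```text
t 17.95 q [-0.1796  0.3162  0.5946  1.6499 -0.1859  1.2325  1.9199] 
p [ 0.5476 -0.2209  0.1829] F [-0.6915 -0.1425 -2.8216] M [-0.0422  0.0372 -0.0249] w 0.14496589930036943 99.71521139144897 
R [[-0.995, 0.105, 0.0], [0.105, 0.995, 0.0], [-0.0, 0.0, -1.0]]
units [ 0.0238 -0.0167  2.3571]
```

>>> {"op": "carry_out", "data": {
  "commands": [
    [[0, 0, 0.4, 0, 0, 0], [0, 0, 0.5, 0, 0, 0], [0, 0, 0.5, 0, 0, 0], [0, 0, 0.4, 0, 0, 0], [0, 0, 0.2, 0, 0, 0], [0, 0, 0.15, 0, 0, 0], [0, 0, 0.1, 0, 0, 0], [0, 0, 0.1, 0, 0, 0], [0, 0, 0, 0, 0, 0], [0, 0, 0, 0, 0, 0]]
  ]
}}

```text
clock: 18.78
position: [0.5474, -0.2221, 0.0893]
ee_rot: [0.053, 0.999, -0.0, 0.0]
ft_force: [0.5, -0.2, -3.6]
grip_width: 0.147
grasp_force: 99.8
```

>>> {"op": "carry_out", "data": {
  "commands": [
    [[0, 0, 0.03, 0, 0, 0], [0, 0, 0.03, 0, 0, 0], [0, 0, 0, 0, 0, 0]]
  ]
}}

```text
clock: 19.03
position: [0.5477, -0.2224, 0.0876]
ee_rot: [0.053, 0.999, -0.0, 0.001]
ft_force: [-1.8, -0.3, 5.1]
grip_width: 0.142
grasp_force: 100.6
```

It is in contact with the mat (+5 N), so I'll release and rise, then move aside for a last look.

>>> {"op": "carry_out", "data": {
  "commands": [
    [[0, 0, 0, 0, 0, 0], [0, 0, 0, 0, 0, 0], [0, 0, 0, 0, 0, 0], [0, 0, 0, 0, 0, 0], [0, 0, 0, 0, 0, 0], [0, 0, 0, 0, 0, 0], [0, 0, 0, 0, 0, 0], [0, 0, 0, 0, 0, 0]]
  ],
  "hand": -1,
  "force": 20
}}

```text
clock: 19.7
position: [0.5471, -0.222, 0.0864]
ee_rot: [0.052, 0.999, 0.0, -0.0]
ft_force: [0.5, 0.3, -0.2]
grip_width: 0.995
grasp_force: 0.0
```

>>> {"op": "carry_out", "data": {
  "commands": [
    [[0, 0, -0.2, 0, 0, 0], [0, 0, -0.4, 0, 0, 0], [0, 0, -0.6, 0, 0, 0], [0, 0, -0.7, 0, 0, 0], [0, 0, -0.7, 0, 0, 0], [0, 0, -0.7, 0, 0, 0], [0, 0, -0.7, 0, 0, 0], [0, 0, -0.7, 0, 0, 0], [0.3, -0.6, 0, 0, 0, 0], [0.3, -0.7, 0, 0, 0, 0], [0.3, -0.7, 0, 0, 0, 0], [0.3, -0.7, 0, 0, 0, 0], [0.3, -0.7, 0, 0, 0, 0], [0.2, -0.5, 0, 0, 0, 0], [0, 0, 0, 0, 0, 0], [0, 0, 0, 0, 0, 0]]
  ]
}}

```text
clock: 21.03
position: [0.4621, -0.3713, 0.2751]
ee_rot: [0.054, 0.999, -0.0, 0.0]
ft_force: [-0.2, 0.4, -0.4]
grip_width: 1.0
grasp_force: 0.0
```

```bash
python3 -c "
from h import *
import cv2
st()
a=cv2.cvtColor(camera('top'),cv2.COLOR_RGB2BGR)[130:250,240:420];b=cv2.cvtColor(camera('side'),cv2.COLOR_RGB2BGR)[150:310,290:400]
cv2.imwrite('pics/f1.png',np.hstack([cv2.resize(a,(480,320),interpolation=2),cv2.resize(b,(310,451),interpolation=2)[:320]]) if 0 else np.hstack([cv2.copyMakeBorder(cv2.resize(a,(480,320),interpolation=2),0,131,0,0,0),cv2.resize(b,(310,451),interpolation=2)]))"
```

```text
t 21.0333 q [ 0.0305  0.2756  0.7047  1.5165 -0.1794  1.4149  2.2072] 
p [ 0.4621 -0.3713  0.2751] F [-0.1548  0.3615 -0.3686] M [ 0.0636 -0.0259  0.0979] w 0.9995862133333842 0.0 
R [[-0.994, 0.108, 0.0], [0.108, 0.994, -0.0], [-0.0, -0.0, -1.0]]
```

View pics/f1.png

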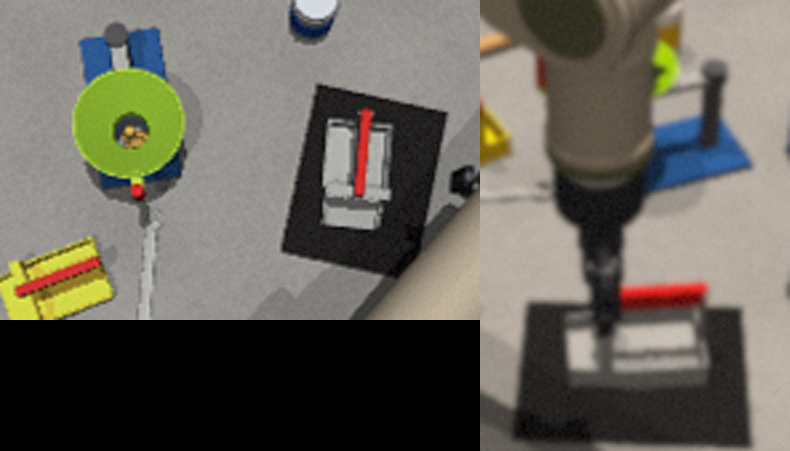

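The scoop is upright and empty on the mat and the funnel is home. The arm hides the tube in the side view, so I'll move it aside for one last check of the nuts.

>>> {"op": "carry_out", "data": {
  "commands": [
    [[0.4, -0.2, 0, 0, 0, 0], [0.6, -0.3, 0, 0, 0, 0], [0.6, -0.3, 0, 0, 0, 0], [0.6, -0.3, 0, 0, 0, 0], [0.6, -0.3, 0, 0, 0, 0], [0.6, -0.3, 0, 0, 0, 0], [0.6, -0.3, 0, 0, 0, 0], [0.4, -0.2, 0, 0, 0, 0], [0, 0, 0, 0, 0, 0], [0, 0, 0, 0, 0, 0]]
  ]
}}

```text
clock: 21.97
position: [0.2787, -0.4389, 0.2747]
ee_rot: [0.053, 0.999, 0.0, 0.001]
ft_force: [-0.0, 0.2, -0.4]
grip_width: 0.998
grasp_force: 0.0
```

```bash
python3 -c "
from h import *
import cv2
st()
a=cv2.cvtColor(camera('top'),cv2.COLOR_RGB2BGR)[150:215,255:320];b=cv2.cvtColor(camera('side'),cv2.COLOR_RGB2BGR)[140:220,300:380]
print(px('side',[.577,.095,.107]),px('side',[.577,.095,.016]))
cv2.imwrite('pics/f2.png',np.hstack([cv2.resize(a,(400,400),interpolation=2),cv2.resize(b,(400,400),interpolation=2)]))"
```

```text
t 21.9667 q [ 0.1557  0.0705  0.8119  1.7053 -0.0532  1.3876  2.4416] 
p [ 0.2787 -0.4389  0.2747] F [-0.0176  0.1919 -0.3826] M [ 0.0324 -0.0302 -0.0003] w 0.9982810140599221 0.0 
R [[-0.994, 0.105, 0.001], [0.105, 0.994, 0.0], [-0.001, 0.0, -1.0]]
[338.0493 189.5648] [337.8734 208.0695]
```

View pics/f2.png

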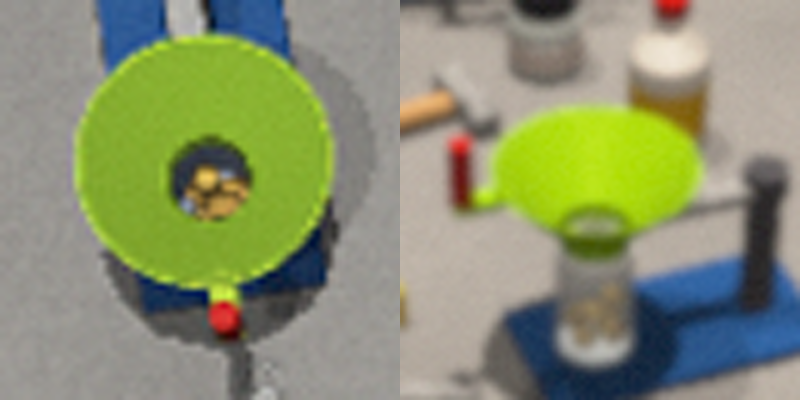

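The nuts are heaped in the lower half of the tube at (598,310), the funnel throat is clear, and the funnel is home. Handing in.

```bash
python3 -c "
from workcell import *
print(hand_in())"
```

```text
the job is handed in; nothing more can be done
None
```

Job handed in at about 22 s: the funnel is home over the tube, the six nuts are tipped in (the load drop matches six and the throat is clear, though I couldn't count each one in the tube), and the empty scoop stands upright on the mat; no verdict came back.

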